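# Roll a battery cell onto the test line

## Task

A large battery cell lies by the raised rail of the black test bed. Roll it across the bed by pushing its top sideways with a fingertip, until it rests on the white tape line, lying along the line with its end facing the brass probe pin. Do not pinch or lift the cell, and leave the bottle, the small standing cell and the screwdriver alone.

Things in the scene. Friction and masses are not known exactly. Their poses are not given: they have to be found in the camera images.
- cell_center (a point): Centre of the big battery cell: a cylinder 46 mm in diameter, 80 mm long, about 0.33 kg, steel with a grey sleeve, lying on the bed, centre 23 mm above the bed's top. The point's y axis is the cell's length (small brass button end at +y); its x and z axes turn as the cell rolls. Rolling meets some resistance: it soon stops when no longer pushed and never starts by itself.
- cell: The same big cell; this origin lies on its curved side, half-way along, and turns with it as it rolls: use the centre point instead.
- line (a point): Point on the white tape line, at the height of the bed's top, midway along the place where the cell is to lie. The flat tape (10 mm wide, 0.6 mm thick) runs along this point's y axis, from y = -98 to +72 mm; x points across the tape, away from the rail: the way the cell is to roll, 42 to 80 mm from its start; z is up.
- probe: Fixed probe block on the bed at the line's +y end, 30 x 32 mm, 40 mm high, with a thin brass pin towards the cell. Origin and axes are those of the line point: the block's near face is at y = 72 mm, the pin's tip at y = 60 mm, 23 mm above the bed's top.
- bed: Fixed black test bed, 200 mm (x) x 220 mm (y), 10 mm thick; origin at the centre of its underside, on the bench; axes parallel to the line's. An aluminium rail 10 mm thick, 200 mm long, runs along y at x = -85 mm, its top 30 mm above the bed's top. The cell starts 2 to 8 mm from the rail: too close for a finger in between.
- dispenser: White bottle with a steel cap, 56 mm in diameter, 120 mm high, standing on the bench beyond the probe's side of the bed; origin at the centre of its underside. To be left alone.
- small_cell: Small battery cell, 21 mm in diameter, 70 mm high, standing on the bench beside the bed's -y side; origin at the centre of its underside. To be left alone.
- driver: Screwdriver about 150 mm long lying on the bench beside the bed's -y side, origin about mid-length, on the bench. To be left alone.

How it is judged:
On the way:
1. the cell has rolled (turned about its length by about 57 degrees or more) (angle between cell_center's own z axis and vertical above 1 rad).
At the end, for the whole second after the job is handed in: The cell lies at rest on the bed with its centre within 6 mm of the tape's middle line, within 18 mm of the line's marked point along the line, and parallel to the line within 0.14 rad (8 degrees) (x of cell_center in the frame of line between -0.006 and 0.006 m and y of cell_center in the frame of line between -0.018 and 0.018 m and z of cell_center in the frame of line between 0.02 and 0.026 m and angle between the y axis of cell_center and the y axis of line, either way round below 0.14 rad and linear speed of cell below 0.01 m/s and angular speed of cell below 0.3 rad/s); the robot touches nothing.
It fails at once if the cell is lifted: its centre more than 7 mm above its lying height (z of cell_center in the frame of line above 0.03 m).
It fails at once if the cell is tipped on end by more than 0.2 rad (angle between cell_center's own y axis and vertical below 1.37 rad).
It fails at once if the cell is pinched, or pushed low on its side instead of at its top: the fingers touch it while the point between the finger pads is lower than the cell's top (contact force between the fingers and cell above 0.3 N and z of the grasp point in the frame of line below 0.044 m).
It fails at once if the bottle, the small standing cell or the screwdriver is shifted by more than 15 mm (distance of any of dispenser, small_cell, driver from where it was at the start of the episode above 0.015 m).
It also fails if it takes over 51 s, if anything falls off the work surface, if the arm or the gripper's body presses on something with over 40 N, if the wrist force passes 120 N, or if a joint passes its speed limit or range.

## Robot

A 7-joint arm with a two-finger parallel gripper is mounted at the origin on the work surface. World frame = base frame: x ahead of the robot, y to its left, z up, the work surface at z = 0. Lengths are in m, angles in rad, forces in N, time in s.
With the tool pointing down it reaches from about 0.35 to 0.9 m from the base axis. Payload 7.2 kg.
Tool frame: the origin (TCP) lies midway between the tips of the shut fingers; the grasp point (between the pads) lies robot.grip_depth behind it (robot.grip_depth is the distance from the TCP to the grasp point, in m); z points along the fingers, y is the line along which they close (so a half turn about z gives the same grasp; the last joint's range is limited). The gripper opens to 88 mm and grips with 3 to 60 N. Pads are 20 mm wide; open, the fingers measure 115 mm over their backs; the gripper's body (75 mm by 178 mm) begins 61 mm behind the grasp point.
Start: joints at [1.103, 0.411, -0.013, 1.596, 0.006, 1.134, -0.082], TCP at [0.243, -0.576, 0.223] pointing down, gripper open.
Joint ranges: [-2.95, 2.95], [-0.29, 1.99], [-1.47, 1.44], [0.14, 2.54], [-1.03, 4.17], [0.13, 1.85], [-2.86, 2.86]. Speed limits (rad/s): [2.39, 2.39, 3.01, 3.01, 3.14, 3.14, 3.14].

## Interface

Orientations are given as a unit quaternion [w, x, y, z].
In Python, from plant import robot gives the robot as it stands.
- The arm moves only by the tool servo_tool, never from a script. Its argument "deltas" is a list that holds one entry, the list of rows, each a list of 7 numbers: the shift along the tool's x, y, z normalised to -1 to 1, where 1 is 150 mm, then the turn, a rotation vector about the tool's x, y, z normalised to -1 to 1, where 1 is 0.08 rad, then the opening, from 0 (shut) to 1 (fully open). A call has 1 to 10 rows; each row shifts and turns the commanded pose from where the row before left it, along the tool's axes as they then stand; what a row does not reach is not made up. A row lasts 1/12 s, in which the tool goes at most 41.7 mm and 7.16 degrees, less where a joint would pass 70% of its speed; a pose out of reach is approached as far as the arm can. A call with a number of a shift or a turn outside -1 to 1 is refused whole. A call with a gripper value outside its range is refused whole. The fingers move at their own pace and stop on an object; "squeeze" is the grip in N (left out, the last holds). Time passes only in rows, so rows that do not move let the fingers close. It gives the time, the measured TCP pose, the force, the opening and the grip force at its end, in the units of the state.
- robot.get_state(): the state, without advancing time (a new reading comes with each control period).
- robot.read_camera(name): name is "side" or "top" or "wrist"; returns the picture (400x640x3 uint8, red, green, blue); there is no depth.
- robot.get_calibration(name): a dict with "fovy" (degrees; the focal length in pixels is half the picture's height over the tangent of half this angle, whatever the lens; pixels are square), "cx", "cy" (the principal point, pixels), "eye" and "attitude" of the camera in the world. Camera axes: x right, y down, z forward; pixel columns grow to the right and rows downward; lengths in m; the calibration is good to about 2 mm. A picture is of the moment at which its call begins: read the wrist's pose just before it. get_calibration takes no time and is no camera call; for the wrist camera it gives the pose at the moment of the call.
- robot.close_job(): hands the job in; it is judged then, once.
Trained networks look in the newest picture that a camera, given by its name, has taken for a name from the list of things; names that differ only in an ending like _2 or _b are one class to them, and where a whole thing is asked for, a point or a joint stands for the part that bears it (a point fixed in the world has none). Each returns a list of dicts, best first, with "p" (0 to 1); they miss things now and then, are a little off and sometimes report something else, mostly with a low value. They report only what shows in the picture. A call takes as long as a camera call.
- robot.find_in(name, camera): "bbox" ([left, top, width, height] in pixels, round what is visible of it).
The state is a dict: "time_s": time; "joint_positions": joint angles; "dq": joint speeds; "effort": joint torques, N m; "tcp_pos": TCP position; "eef_rot": TCP orientation; "ft_force": force on the tool from outside, world axes, zero at the start; "torque": the same for the moment, N m; "finger_gap": opening from 0.0 (shut) to 1.0 (fully open); "grip_force": force on a finger pad.
Only numpy, scipy, OpenCV 4.12 (cv2) and the standard library are available. Lean on these libraries where they do the work, as an engineer would, in place of code of your own. Each camera call takes 0.05 s, during which the arm holds its last target. There are 200 camera calls.

## Working session

There is one attempt and no reset: what is moved stays moved. The work goes in short steps, Python scripts to look and compute and a tool call to move; the robot and the scene stay as the last step left them, time stands still between calls to the robot, and variables do not carry over. Pictures are saved under pics/ and viewed, at most 10 in all, crops included, and the job is handed in when it is done.

Besides the shell and the picture viewer there is one more tool, called after ">>>" in YAML: its name, and indented under it one key for each argument. servo_tool: Moves the arm, as the interface text tells. Scaled input: -1 to 1 covers 150 mm each way for a shift and 0.08 rad each way for a turn. Its arguments: {"type":"object","properties":{"deltas":{"type":"array","items":{"type":"array","items":{"type":"array","items":{"type":"number"}}}},"squeeze":{"type":"number"}},"required":["deltas"]}

```bash
ls; mkdir -p pics
python3 - <<'E'
from plant import robot
import cv2
print(robot.grip_depth); s=robot.get_state(); print({k:s[k] for k in('time_s','tcp_pos','eef_rot','finger_gap','ft_force')})
for c in('top','side'):
    cv2.imwrite(f'pics/{c}0.png',robot.read_camera(c)[:,:,::-1]); print(c,robot.get_calibration(c))
    for n in('cell_center','probe','bed','line','dispenser','small_cell','driver'):
        try: print(n,[(d['bbox'],round(d['p'],2)) for d in robot.find_in(n,c)][:2])
        except Exception as e: print(n,e)
E
```

```text
pics
0.0187
{'time_s': 0.0, 'tcp_pos': array([ 0.24301765, -0.57525586,  0.22182442]), 'eef_rot': array([-7.70928797e-04,  9.80086977e-01,  1.98567065e-01, -2.09361246e-04]), 'finger_gap': 1.001104218026383, 'ft_force': array([-0.43484085, -0.01906913, -0.72895484])}
top {'fovy': 49.7175302501465, 'cx': 309.77002464725916, 'cy': 203.8532445358584, 'eye': array([0.36398601, 0.03563348, 0.87804867]), 'attitude': array([ 0.07332635, -0.69864665,  0.70755299, -0.07671296])}
cell_center [([262.2, 224.0, 49.9, 35.1], 0.88)]
probe [([248.7, 188.2, 98.1, 49.8], 0.9)]
bed [([230.0, 158.8, 135.9, 132.2], 0.87)]
line [([248.8, 190.1, 97.7, 47.9], 0.79)]
dispenser [([199.2, 177.2, 36.6, 30.7], 0.97)]
small_cell [([354.0, 269.9, 13.2, 11.8], 0.72)]
driver [([383.9, 199.5, 14.7, 73.4], 0.88)]
side {'fovy': 52.40159309965548, 'cx': 321.0448722029403, 'cy': 204.93029847521294, 'eye': array([0.37071154, 0.47465173, 0.62872276]), 'attitude': array([ 0.04686933, -0.15328985,  0.93154709, -0.32638247])}
cell_center [([310.8, 209.1, 49.8, 49.1], 0.56)]
probe [([269.1, 193.2, 76.8, 68.7], 0.9)]
bed [([237.3, 169.0, 151.8, 129.9], 0.71)]
line [([267.6, 191.9, 80.9, 71.7], 0.97)]
dispenser [([230.2, 248.9, 41.5, 60.8], 0.97)]
small_cell [([381.2, 170.1, 17.3, 30.4], 0.73)]
driver [([319.9, 151.5, 70.7, 24.2], 0.6)]
```

View pics/top0.png

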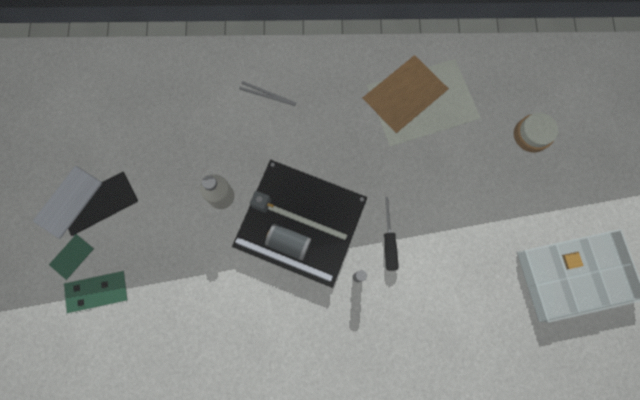

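View pics/side0.png

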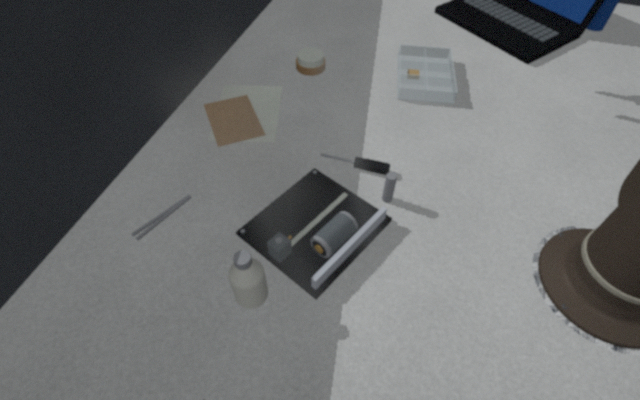

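```bash
cat > h.py <<'E'
from plant import robot
import numpy as np, cv2
from scipy.spatial.transform import Rotation as R
def cam(c):
    k=robot.get_calibration(c); f=200/np.tan(np.radians(k['fovy']/2)); q=k['attitude']
    return f,k['cx'],k['cy'],np.array(k['eye']),R.from_quat([q[1],q[2],q[3],q[0]]).as_matrix()
def pix2w(c,uv,z):
    f,cx,cy,e,A=cam(c); uv=np.atleast_2d(uv).astype(float)
    d=np.c_[(uv[:,0]-cx)/f,(uv[:,1]-cy)/f,np.ones(len(uv))]@A.T
    return e+d*((z-e[2])/d[:,2])[:,None]
def w2pix(c,p):
    f,cx,cy,e,A=cam(c); d=(np.atleast_2d(p)-e)@A
    return np.c_[cx+f*d[:,0]/d[:,2],cy+f*d[:,1]/d[:,2]]
E
python3 - <<'E'
from h import *
im=cv2.imread('pics/top0.png')[150:300,190:410]
cv2.imwrite('pics/top0c.png',cv2.resize(im,None,fx=3.6,fy=3.6,interpolation=cv2.INTER_CUBIC))
t=pix2w('top',[(271.5,160),(366,198),(333,287),(233,245)],0.01);print(t.round(4))
for a,b in((0,1),(1,2),(2,3),(3,0)): print(np.linalg.norm(t[a]-t[b]))
print(pix2w('top',[(268,206),(346,237)],.0106))
E
```

```text
[[ 0.6466  0.1095  0.01  ]
 [ 0.5623 -0.086   0.01  ]
 [ 0.3827 -0.0135  0.01  ]
 [ 0.4684  0.186   0.01  ]]
0.2128938735452521
0.19361520678933142
0.217075006292491
0.19393729001333176
[[ 0.54774116  0.11602354  0.0106    ]
 [ 0.48170448 -0.04216754  0.0106    ]]
```

View pics/top0c.png

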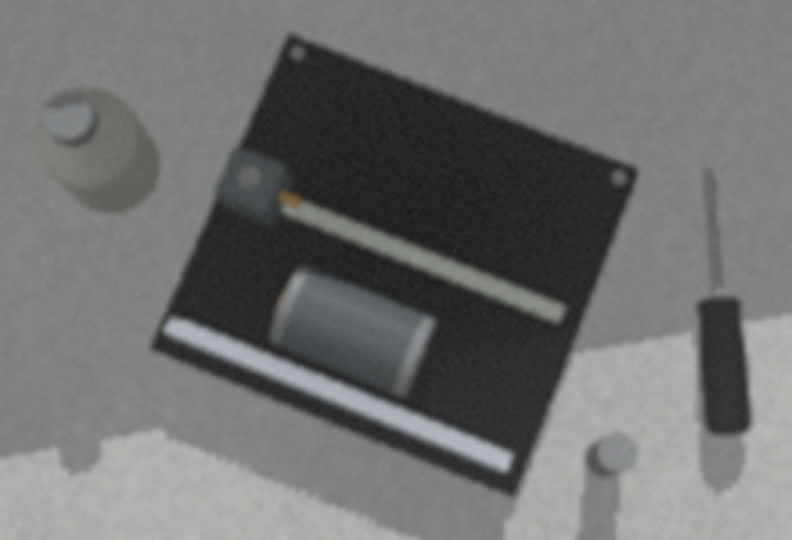

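```bash
cat >> h.py <<'E'
def comps(im,c,nm):
    """bright blobs within bed"""
    g=cv2.cvtColor(im,cv2.COLOR_BGR2GRAY)
    out=[]
    return g
def cellpts(x,y,th,H=.033):
    a=np.array([-np.sin(th),np.cos(th),0]); n=np.array([np.cos(th),np.sin(th),0]); z=np.array([0,0,1.])
    t=np.linspace(0,2*np.pi,40)
    return np.concatenate([np.array([x,y,H])+s*.04*a+.023*(np.cos(t)[:,None]*n+np.sin(t)[:,None]*z) for s in(-1,1)])
def hullmask(c,pts,S=4):
    m=np.zeros((400*S,640*S),np.uint8); h=cv2.convexHull(((w2pix(c,pts)+.5)*S-.5).astype(np.float32))
    cv2.fillConvexPoly(m,np.round(h).astype(np.int32),255); return cv2.resize(m,(640,400),interpolation=cv2.INTER_AREA)/255.
E
python3 - <<'E'
from h import *
for c,bed,pt in(('top',[(271.5,160),(366,198),(333,287),(233,245)],[(307,222),(288,240),(285,258)]),('side',[(315,169),(391,222),(317,297),(237,233)],[(325,213),(335,235),(350,247)])):
    g=cv2.cvtColor(cv2.imread(f'pics/{c}0.png'),cv2.COLOR_BGR2GRAY)
    m=np.zeros_like(g); cv2.fillConvexPoly(m,np.array(bed,np.float32).astype(int),1); m=cv2.erode(m,np.ones((3,3)))
    b=((g>58)&(m>0)).astype(np.uint8)
    n,l,st,ce=cv2.connectedComponentsWithStats(b,connectivity=4)
    for i in range(1,n):
        if st[i,4]>30: print(c,i,st[i],ce[i].round(1),cv2.minAreaRect(np.argwhere(l==i)[:,::-1].astype(np.float32)), [round(float(np.percentile(g[l==i],p))) for p in(10,50,90)])
    print(g[m>0].min(),np.percentile(g[m>0],[20,50]))
E
```

```text
top 2 [252 192  96  48 801] [294.6 216. ] ((300.87933349609375, 217.05172729492188), (99.71839904785156, 16.155494689941406), 21.801406860351562) [64, 100, 135]
top 4 [ 265  224   46   36 1006] [287.4 241.1] ((286.9607238769531, 240.77120971679688), (43.60209274291992, 24.15829849243164), 22.98871612548828) [70, 95, 111]
top 5 [235 237  99  45 829] [284.9 259.5] ((284.3853454589844, 259.3143005371094), (103.79542541503906, 8.435504913330078), 22.051063537597656) [75, 153, 178]
28 [38. 42.]
side 5 [ 267  192   82   71 1072] [298.4 232.5] ((305.25, 220.25001525878906), (24.748737335205078, 97.58073425292969), 45.0) [64, 77, 123]
side 19 [ 310  200   75   91 2657] [341.5 239.9] ((336.3502197265625, 241.44058227539062), (41.67185974121094, 99.77769470214844), 46.0809211730957) [64, 93, 154]
19 [44. 55.]
```

```bash
cat >> h.py <<'E'
from scipy.optimize import minimize
def fit_cell(c,obs,p0,z=.033):
    f=lambda p: ((hullmask(c,cellpts(*p,z))-obs)**2).sum()
    s=np.array([[0,0,0],[.008,0,0],[0,.008,0],[0,0,.15]])
    r=minimize(f,p0,method='Nelder-Mead',options=dict(initial_simplex=np.array(p0)+s,xatol=1e-4,fatol=.1,maxiter=150)); return r.x,r.fun
def toline(p,L):
    d=np.array(p[:2])-L[:2]; return np.cos(L[2])*d[0]+np.sin(L[2])*d[1],-np.sin(L[2])*d[0]+np.cos(L[2])*d[1]
E
python3 - <<'E'
from h import *
g=cv2.cvtColor(cv2.imread('pics/top0.png'),cv2.COLOR_BGR2GRAY).astype(float)
res={}
for c in('top',):
    b=(g>58).astype(np.uint8)
    bed=np.zeros_like(b); cv2.fillConvexPoly(bed,np.array([(272,161),(365,199),(332,285),(235,244)]),1)
    n,l=cv2.connectedComponents(b*bed,connectivity=4)
    obs=(l==l[241,287]).astype(float)
    p,f=fit_cell(c,obs,[.48,.073,.4]); print('cell',p,f)
    v,u=np.where((l==l[216,300])&(np.arange(640)[None]>278))
    P=pix2w(c,np.c_[u,v],.0106)[:,:2]; w=g[v,u]-50
    m=np.average(P,axis=0,weights=w); ev,V=np.linalg.eigh(np.cov(P.T,aweights=w)); a=V[:,1]*np.sign(V[1,1])
    th=np.arctan2(-a[0],a[1]); s=(P-m)@a; print('tape th',th,'mean',m,'range',s.min(),s.max(),'width',(((P-m)@V[:,0])).std()*12**.5)
    end=m+a*s.min()   # y=-98
    O=end+a*.098; print('line',O)
    L=[*O,th]; print('cell in line',toline(p,L),p[2]-th)
    # probe pin tip & bed-based check
    R_=lambda x,y,z:[O[0]+x*np.cos(th)-y*np.sin(th),O[1]+x*np.sin(th)+y*np.cos(th),z]
    q=[R_(0,-.098,.0106),R_(0,.06,.033),R_(-.015,.072,.05),R_(.015,.072,.05),R_(.015,.104,.05),R_(-.015,.104,.05)]
    print(w2pix('top',q).round(1)); print(w2pix('side',q).round(1))
    im=cv2.imread('pics/side0.png'); k=5; cr=cv2.resize(im[160:310,230:390],None,fx=k,fy=k,interpolation=cv2.INTER_CUBIC)
    for a_ in w2pix('side',q+[R_(0,.072,.0106)]): cv2.circle(cr,tuple(int(t) for t in ((a_-[230,160]+.5)*k)),3,(0,0,255),1)
    h=cv2.convexHull(((w2pix('side',cellpts(*p))-[230,160]+.5)*k).astype(np.int32)); cv2.polylines(cr,[h],True,(0,255,0),1)
    cv2.imwrite('pics/side0c.png',cr[:600])
E
```

```text
cell [ 0.47188423  0.07487234 -0.39589407] 20.30622068435217
tape th -0.3976227186996698 mean [0.50960338 0.02480631] range -0.07369758883764635 0.07713179238937455 width 0.014153047763361105
line [0.51901394 0.04721275]
cell in line (np.float64(-0.054163400825328306), np.float64(0.007251777543462446)) 0.0017286489530832783
[[346.5 237.3]
 [273.7 206.3]
 [264.4 209.2]
 [270.4 195.4]
 [255.5 189.5]
 [249.4 203.2]]
[[346.7 191.6]
 [291.3 234.2]
 [292.3 237.7]
 [279.8 228.1]
 [266.5 239.6]
 [279.1 249.6]]
```

View pics/side0c.png

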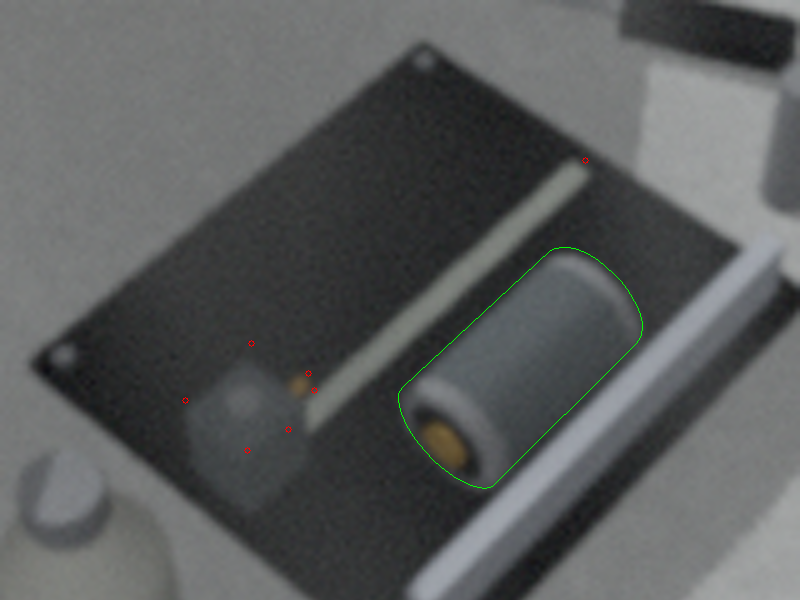

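>>> servo_tool:
  deltas:
    - [[0,0,0,0,0,-0.966,0],[0,0,0,0,0,-0.966,0],[0,0,0,0,0,-0.966,0],[0,0,0,0,0,-0.966,0],[0,0,0,0,0,-0.966,0],[0,0,0,0,0,-0.966,0],[0,0,0,0,0,-0.966,0],[0,0,0,0,0,-0.966,0],[0,0,0,0,0,-0.966,0],[0,0,0,0,0,-0.966,0]]

```text
time_s: 1.63
tcp_pos: [0.2432, -0.5757, 0.2227]
eef_rot: [0.0, 0.832, 0.555, -0.0]
ft_force: [-1.0, 0.6, -0.7]
finger_gap: 0.276
grip_force: 0.0
```

```bash
cat >> h.py <<'E'
def plan(goal):
    s=robot.get_state(); q=s['eef_rot']; A=R.from_quat([q[1],q[2],q[3],q[0]]).as_matrix()
    d=A.T@(np.array(goal)-s['tcp_pos']); print('t',round(s['time_s'],2),'tcp',s['tcp_pos'].round(4),'yang',round(np.arctan2(A[1,1],A[0,1]),3),'tilt',A[:2,2].round(4),'F',np.round(s['ft_force'],2)); print('units',(d/.15).round(3))
E
python3 -c "
from h import *
plan([.4637,.0784,.10])"
```

```text
t 1.63 tcp [ 0.2432 -0.5757  0.2227] yang -0.394 tilt [-0. -0.] F [-0.96  0.61 -0.7 ]
units [ 4.591 -0.319  0.818]
```

>>> servo_tool:
  deltas:
    - [[0.23,-0.016,0,0,0,0,0],[0.23,-0.016,0,0,0,0,0],[0.23,-0.016,0,0,0,0,0],[0.23,-0.016,0,0,0,0,0],[0.23,-0.016,0,0,0,0,0],[0.23,-0.016,0,0,0,0,0],[0.23,-0.016,0,0,0,0,0],[0.23,-0.016,0,0,0,0,0],[0.23,-0.016,0,0,0,0,0],[0.23,-0.016,0,0,0,0,0]]

```text
time_s: 2.47
tcp_pos: [0.3552, -0.2469, 0.223]
eef_rot: [0.0, 0.833, 0.553, 0.0]
ft_force: [0.5, -0.1, 0.2]
finger_gap: 0.009
grip_force: 0.0
```

>>> servo_tool:
  deltas:
    - [[0.23,-0.016,0,0,0,0,0],[0.23,-0.016,0,0,0,0,0],[0.23,-0.016,0,0,0,0,0],[0.23,-0.016,0,0,0,0,0],[0.23,-0.016,0,0,0,0,0],[0.23,-0.016,0,0,0,0,0],[0.23,-0.016,0.1,0,0,0,0],[0.23,-0.016,0.2,0,0,0,0],[0.23,-0.016,0.2,0,0,0,0],[0,0,0.2,0,0,0,0]]

```text
time_s: 3.3
tcp_pos: [0.4558, 0.0467, 0.1233]
eef_rot: [-0.0, 0.831, 0.556, 0.003]
ft_force: [1.3, 0.2, -0.8]
finger_gap: 0.008
grip_force: 0.0
```

```bash
python3 -c "
from h import *
plan([.4637,.0784,.07])"
```

```text
t 3.3 tcp [0.4558 0.0467 0.1233] yang -0.392 tilt [0.0049 0.0037] F [ 1.27  0.2  -0.81]
units [ 0.214 -0.033  0.356]
```

>>> servo_tool:
  deltas:
    - [[0.11,-0.008,0.1,0,0,0,0],[0.11,-0.008,0.1,0,0,0,0],[0,0,0.07,0,0,0,0],[0,0,0.05,0,0,0,0],[0,0,0,0,0,0,0],[0,0,0,0,0,0,0]]

```text
time_s: 3.8
tcp_pos: [0.4638, 0.0706, 0.0752]
eef_rot: [0.0, 0.833, 0.553, -0.0]
ft_force: [-0.9, 0.3, 0.1]
finger_gap: 0.006
grip_force: 0.0
```

```bash
python3 -c "
from h import *
plan([.4637,.0784,.057])"
```

```text
t 3.8 tcp [0.4638 0.0706 0.0752] yang -0.399 tilt [-0.0004 -0.0007] F [-0.87  0.29  0.13]
units [ 0.048 -0.021  0.121]
```

>>> servo_tool:
  deltas:
    - [[0.024,-0.01,0.04,0,0,0,0],[0.024,-0.01,0.04,0,0,0,0],[0,0,0.03,0,0,0,0],[0,0,0,0,0,0,0],[0,0,0,0,0,0,0]]

```text
time_s: 4.22
tcp_pos: [0.4638, 0.0794, 0.0584]
eef_rot: [-0.0, 0.833, 0.553, -0.0]
ft_force: [0.6, 0.2, -0.7]
finger_gap: 0.008
grip_force: 0.0
```

>>> servo_tool:
  deltas:
    - [[0,0,0.01,0,0,0,0],[0,0,0.005,0,0,0,0],[0,0,0,0,0,0,0]]

```text
time_s: 4.47
tcp_pos: [0.4641, 0.0794, 0.0563]
eef_rot: [0.0, 0.833, 0.553, 0.0]
ft_force: [-0.3, -0.4, -0.1]
finger_gap: 0.005
grip_force: 0.1
```

```bash
python3 -c "
from h import *
plan([.4637,.0784,.056])"
```

```text
t 4.47 tcp [0.4641 0.0794 0.0563] yang -0.398 tilt [ 0.0002 -0.    ] F [-0.31 -0.43 -0.06]
units [-0.007  0.     0.002]
```

>>> servo_tool:
  deltas:
    - [[0,0,0.006,0,0,0,0],[0,0,0,0,0,0,0]]

```text
time_s: 4.63
tcp_pos: [0.4644, 0.0794, 0.0557]
eef_rot: [0.0, 0.833, 0.553, 0.0]
ft_force: [0.7, -0.7, 5.8]
finger_gap: 0.004
grip_force: 2.6
```

>>> servo_tool:
  deltas:
    - [[0,0,0.006,0,0,0,0],[0,0,0,0,0,0,0]]

```text
time_s: 4.8
tcp_pos: [0.4648, 0.0793, 0.0554]
eef_rot: [0.001, 0.833, 0.553, 0.001]
ft_force: [-2.2, -1.1, 11.3]
finger_gap: 0.007
grip_force: 5.7
```

>>> servo_tool:
  deltas:
    - [[0,0.015,0,0,0,0,0],[0,0.03,0,0,0,0,0],[0,0.03,0,0,0,0,0],[0,0.03,0,0,0,0,0],[0,0.03,0,0,0,0,0],[0,0.03,0,0,0,0,0],[0,0.03,0,0,0,0,0],[0,0.02,0,0,0,0,0],[0,0.01,0,0,0,0,0],[0,0,0,0,0,0,0]]

```text
time_s: 5.63
tcp_pos: [0.4965, 0.0659, 0.0553]
eef_rot: [0.001, 0.833, 0.553, 0.001]
ft_force: [0.2, -1.3, 7.2]
finger_gap: 0.005
grip_force: 3.7
```

>>> servo_tool:
  deltas:
    - [[0,0,-0.02,0,0,0,0],[0,0,-0.05,0,0,0,0],[-0.1,0,-0.2,0,0,0,0],[-0.2,0,-0.2,0,0,0,0],[-0.25,0,-0.2,0,0,0,0],[-0.25,0,0,0,0,0,0],[-0.25,0,0,0,0,0,0],[-0.2,0,0,0,0,0,0],[0,0,0,0,0,0,0]]

```text
time_s: 6.38
tcp_pos: [0.4217, -0.107, 0.1507]
eef_rot: [0.001, 0.835, 0.55, -0.001]
ft_force: [-0.2, 0.1, -0.6]
finger_gap: 0.007
grip_force: 0.0
```

```bash
cat >> h.py <<'E'
L0=[.51901394,.04721275,-.39762]
def look(name,p0):
    im=robot.read_camera('top'); g=cv2.cvtColor(im,cv2.COLOR_RGB2GRAY)
    near=cv2.dilate((hullmask('top',cellpts(*p0))>.5).astype(np.uint8),np.ones((9,9)))
    obs=((g>58)&(near>0)).astype(float)
    p,f=fit_cell('top',obs,p0); print('cell',p.round(4),'res',f,'line xy',np.round(toline(p,L0),4),'dth',round(p[2]-L0[2],3), [d['bbox'] for d in robot.find_in('cell_center','top')])
    k=4; cr=cv2.resize(im[150:300,190:390,::-1],None,fx=k,fy=k,interpolation=cv2.INTER_CUBIC)
    h=cv2.convexHull(((w2pix('top',cellpts(*p))-[190,150]+.5)*k).astype(np.int32)); cv2.polylines(cr,[h],True,(0,255,0),1)
    cv2.imwrite(f'pics/{name}.png',cr)
E
python3 -c "
from h import *
plan([.4637,.0784,.056])
look('a1',[.472+.0166,.075-.007,-.396])"
```

```text
t 6.38 tcp [ 0.4217 -0.107   0.1507] yang -0.405 tilt [-0.0017 -0.0027] F [-0.17  0.09 -0.6 ]
units [ 1.248 -0.23   0.628]
cell [ 0.4872  0.0686 -0.3822] res 247.8161783929258 line xy [-0.0376  0.0074] dth 0.015 [[266.7, 217.0, 48.0, 35.9]]
```

View pics/a1.png

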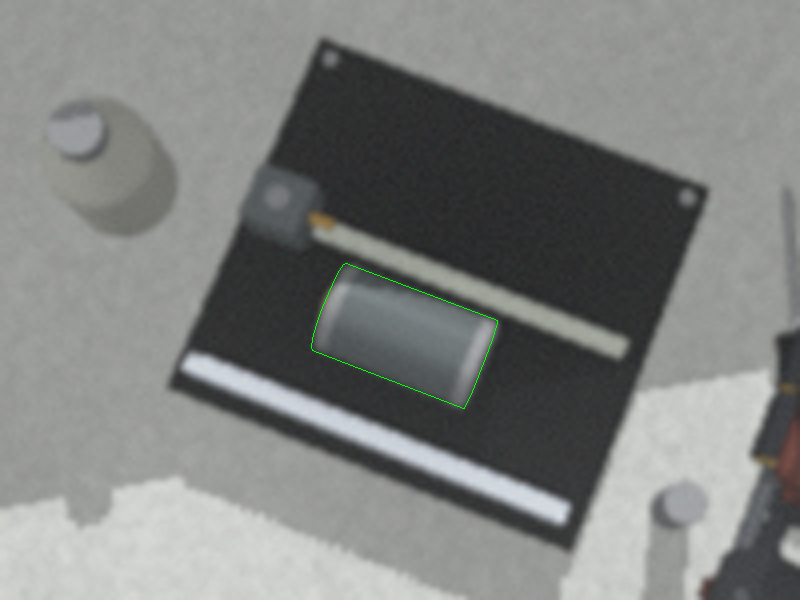

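```bash
cat >> h.py <<'E'
def fl(x,y,z): t=L0[2]; return [L0[0]+x*np.cos(t)-y*np.sin(t),L0[1]+x*np.sin(t)+y*np.cos(t),z]
E
python3 -c "
from h import *
plan(fl(-.046,.007,.08))"
```

```text
t 6.48 tcp [ 0.4242 -0.1023  0.1509] yang -0.401 tilt [ 0.0004 -0.0004] F [0.15 0.21 0.29]
units [ 1.21  -0.114  0.473]
```

>>> servo_tool:
  deltas:
    - [[0.2,-0.02,0,0,0,0,0],[0.2,-0.02,0,0,0,0,0],[0.2,-0.02,0,0,0,0,0],[0.2,-0.02,0.1,0,0,0,0],[0.2,-0.02,0.1,0,0,0,0],[0.1,-0.01,0.1,0,0,0,0],[0.08,-0.004,0.1,0,0,0,0],[0.03,0,0.07,0,0,0,0],[0,0,0,0,0,0,0],[0,0,0,0,0,0,0]]

```text
time_s: 7.32
tcp_pos: [0.4786, 0.0731, 0.0797]
eef_rot: [-0.0, 0.833, 0.554, -0.001]
ft_force: [-0.1, -0.2, -0.4]
finger_gap: 0.007
grip_force: 0.0
```

```bash
python3 -c "
from h import *
plan(fl(-.046,.007,.056))"
```

```text
t 7.32 tcp [0.4786 0.0731 0.0797] yang -0.397 tilt [-0.0015  0.0001] F [-0.12 -0.17 -0.38]
units [-0.008  0.009  0.158]
```

>>> servo_tool:
  deltas:
    - [[-0.008,0.008,0.05,0,0,0,0],[0,0,0.05,0,0,0,0],[0,0,0.04,0,0,0,0],[0,0,0.015,0,0,0,0],[0,0,0,0,0,0,0],[0,0,0,0,0,0,0]]

```text
time_s: 7.82
tcp_pos: [0.4798, 0.0707, 0.0567]
eef_rot: [0.0, 0.833, 0.553, -0.0]
ft_force: [0.5, 0.9, -0.1]
finger_gap: 0.006
grip_force: 0.0
```

>>> servo_tool:
  deltas:
    - [[0,0,0.01,0,0,0,0],[0,0,0,0,0,0,0]]

```text
time_s: 7.98
tcp_pos: [0.4803, 0.0709, 0.0557]
eef_rot: [0.0, 0.833, 0.553, 0.0]
ft_force: [-0.8, -1.9, 5.2]
finger_gap: 0.006
grip_force: 2.8
```

>>> servo_tool:
  deltas:
    - [[0,0.005,0.003,0,0,0,0],[0,0.025,0,0,0,0,0],[0,0.03,0,0,0,0,0],[0,0.03,0,0,0,0,0],[0,0.03,0,0,0,0,0],[0,0.03,0,0,0,0,0],[0,0.03,0,0,0,0,0],[0,0.03,0,0,0,0,0],[0,0.02,0,0,0,0,0],[0,0.01,0,0,0,0,0]]

```text
time_s: 8.82
tcp_pos: [0.5142, 0.0567, 0.0555]
eef_rot: [0.001, 0.833, 0.553, 0.001]
ft_force: [-0.1, -1.4, 5.8]
finger_gap: 0.003
grip_force: 2.8
```

>>> servo_tool:
  deltas:
    - [[0,0,0,0,0,0,0],[0,0,-0.02,0,0,0,0],[0,0,-0.05,0,0,0,0],[-0.1,0,-0.2,0,0,0,0],[-0.2,0,-0.2,0,0,0,0],[-0.25,0,-0.2,0,0,0,0],[-0.25,0,0,0,0,0,0],[-0.25,0,0,0,0,0,0],[-0.2,0,0,0,0,0,0],[0,0,0,0,0,0,0]]

```text
time_s: 9.65
tcp_pos: [0.4396, -0.1165, 0.151]
eef_rot: [0.001, 0.835, 0.55, -0.002]
ft_force: [-0.3, 0.3, 0.0]
finger_gap: 0.003
grip_force: 0.0
```

```bash
python3 -c "
from h import *
look('a2',fl(-.019,.007,-.39))
plan(fl(-.028,.007,.08))"
```

```text
cell [ 0.5035  0.0611 -0.4243] res 98.14983467896963 line xy [-0.0197  0.0068] dth -0.027 [[271.3, 208.0, 48.0, 37.5]]
t 9.75 tcp [ 0.442  -0.1116  0.1512] yang -0.401 tilt [ 0.0004 -0.0004] F [-0.02  0.97 -0.38]
units [ 1.221 -0.128  0.475]
```

View pics/a2.png

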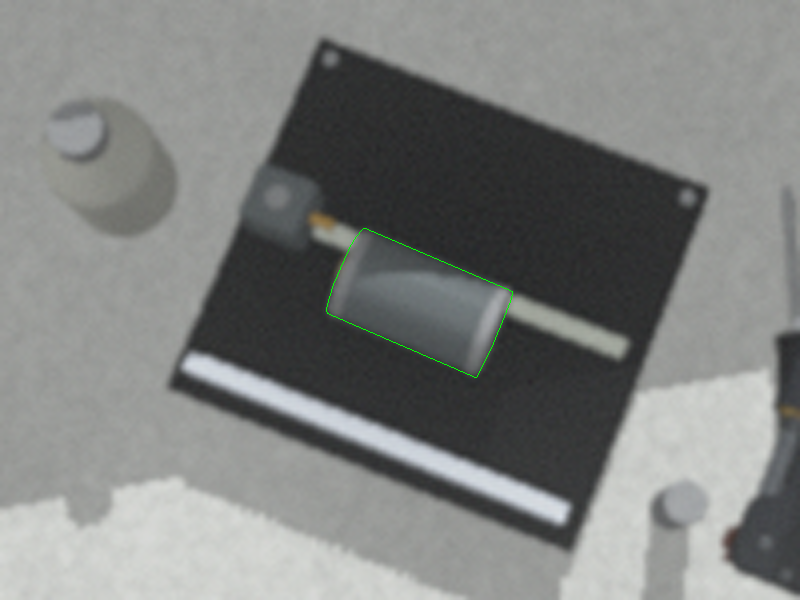

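>>> servo_tool:
  deltas:
    - [[0.2,-0.02,0,0,0,0,0],[0.2,-0.02,0,0,0,0,0],[0.2,-0.02,0,0,0,0,0],[0.2,-0.02,0.1,0,0,0,0],[0.2,-0.02,0.1,0,0,0,0],[0.1,-0.01,0.1,0,0,0,0],[0.08,-0.01,0.1,0,0,0,0],[0.03,0,0.07,0,0,0,0],[0,0,0,0,0,0,0],[0,0,0,0,0,0,0]]

```text
time_s: 10.58
tcp_pos: [0.4957, 0.0641, 0.08]
eef_rot: [-0.0, 0.833, 0.554, -0.001]
ft_force: [-0.6, -0.7, -0.4]
finger_gap: 0.003
grip_force: 0.0
```

>>> servo_tool:
  deltas:
    - [[0,0,0.05,0,0,0,0],[0,0,0.05,0,0,0,0],[0,0,0.04,0,0,0,0],[0,0,0.015,0,0,0,0],[0,0,0,0,0,0,0],[0,0,0,0,0,0,0]]

```text
time_s: 11.08
tcp_pos: [0.4962, 0.0633, 0.057]
eef_rot: [-0.0, 0.833, 0.553, -0.0]
ft_force: [0.3, -0.3, -0.3]
finger_gap: 0.009
grip_force: 0.0
```

```bash
python3 -c "
from h import *
plan(fl(-.028,.007,.056))"
```

```text
t 11.08 tcp [0.4962 0.0633 0.057 ] yang -0.399 tilt [-0.0001 -0.0001] F [ 0.31 -0.29 -0.28]
units [ 0.007 -0.005  0.007]
```

>>> servo_tool:
  deltas:
    - [[0,0,0.013,0,0,0,0],[0,0,0,0,0,0,0]]

```text
time_s: 11.25
tcp_pos: [0.4969, 0.0635, 0.0557]
eef_rot: [0.0, 0.833, 0.553, 0.001]
ft_force: [-0.8, -0.9, 6.7]
finger_gap: 0.005
grip_force: 3.1
```

>>> servo_tool:
  deltas:
    - [[0,0.005,0.003,0,0,0,0],[0,0.025,0,0,0,0,0],[0,0.03,0,0,0,0,0],[0,0.03,0,0,0,0,0],[0,0.03,0,0,0,0,0],[0,0.03,0,0,0,0,0],[0,0.03,0,0,0,0,0],[0,0.03,0,0,0,0,0],[0,0.03,0,0,0,0,0],[0,0.01,0,0,0,0,0]]

```text
time_s: 12.08
tcp_pos: [0.5321, 0.0485, 0.0553]
eef_rot: [0.001, 0.833, 0.553, 0.001]
ft_force: [-0.1, -2.0, 5.2]
finger_gap: 0.003
grip_force: 2.7
```

>>> servo_tool:
  deltas:
    - [[0,0,0,0,0,0,0],[0,0,-0.02,0,0,0,0],[0,0,-0.05,0,0,0,0],[-0.1,0,-0.2,0,0,0,0],[-0.2,0,-0.2,0,0,0,0],[-0.25,0,-0.2,0,0,0,0],[-0.25,0,0,0,0,0,0],[-0.25,0,0,0,0,0,0],[-0.2,0,0,0,0,0,0],[0,0,0,0,0,0,0]]

```text
time_s: 12.92
tcp_pos: [0.4572, -0.1248, 0.1507]
eef_rot: [0.001, 0.835, 0.55, -0.002]
ft_force: [0.5, -0.3, 0.0]
finger_gap: 0.005
grip_force: 0.0
```

```bash
python3 -c "
from h import *
look('a3',fl(-.001,.007,-.39))
plan(fl(-.028,.007,.08))
im=robot.read_camera('side')[:,:,::-1]; k=5; cr=cv2.resize(im[180:300,240:400],None,fx=k,fy=k,interpolation=cv2.INTER_CUBIC)
h=cv2.convexHull(((w2pix('side',cellpts(*fl(0,.007,L0[2])))-[240,180]+.5)*k).astype(np.int32)); cv2.polylines(cr,[h],True,(0,255,0),1)
cv2.imwrite('pics/s3.png',cr)"
```

```text
cell [ 0.5208  0.0535 -0.4085] res 92.5291964628989 line xy [-0.0008  0.0065] dth -0.011 [[274.8, 200.3, 48.4, 36.3], [199.5, 177.9, 35.1, 31.0]]
t 13.02 tcp [ 0.4597 -0.1197  0.151 ] yang -0.401 tilt [ 0.0001 -0.0003] F [-0.7   0.61  0.36]
units [ 1.225 -0.257  0.473]
```

View pics/a3.png

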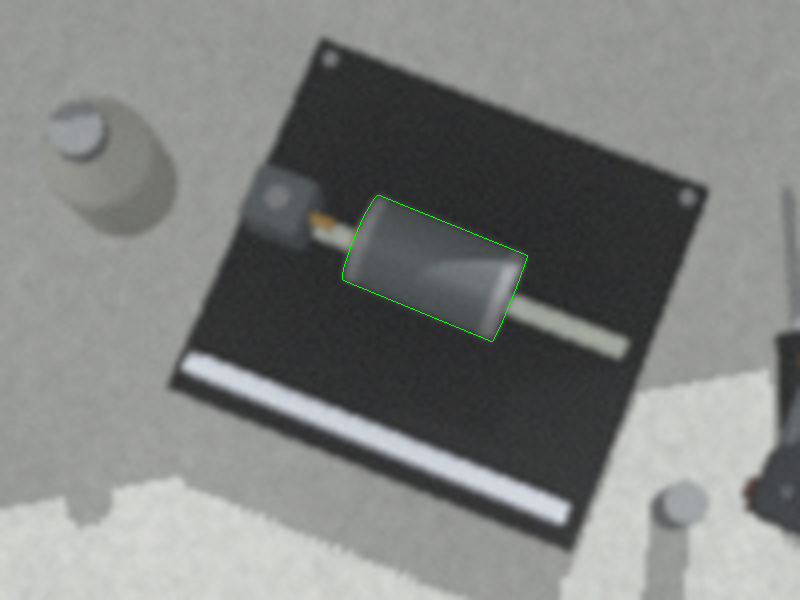

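View pics/s3.png

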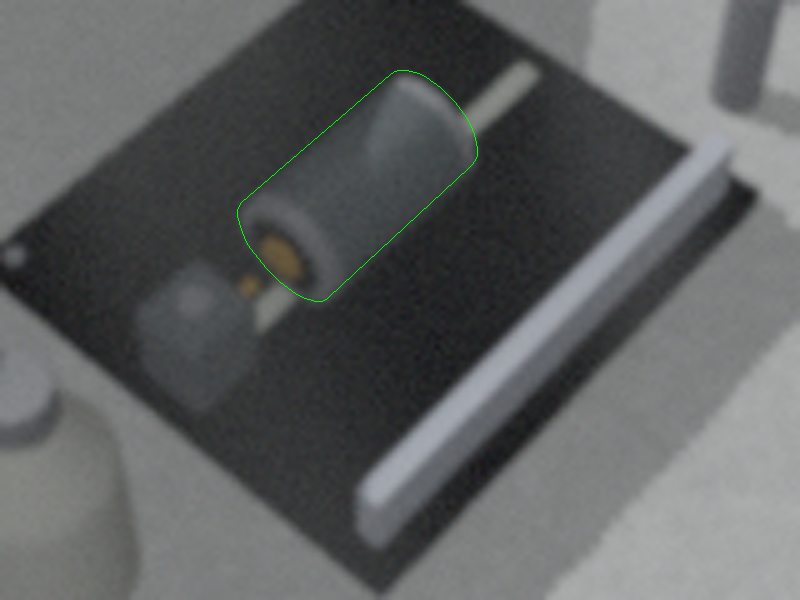

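The top view shows the cell lying on the tape, centred near pixel (299, 217). In the side view it sits in line with the pin. The fit puts it at x ≈ -1 mm, y ≈ 6.5 mm and 0.01 rad off parallel, so I'm handing the job in.

```bash
python3 -c "
from plant import robot
print(robot.close_job())"
```

```text
the job is handed in; nothing more can be done
None
```

I rolled the cell onto the tape line in three top strokes and handed the job in at about 13 s; no verdict came back, but the last camera fit put it about 1 mm off the line's middle, 6.5 mm along it and parallel within 0.01 rad.

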